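# Tip dowels into the angle-iron trough

### The arm

A 6-joint arm with a two-finger parallel gripper is mounted at the origin on the work surface. World frame = base frame: x ahead of the robot, y to its left, z up, the work surface at z = 0. Lengths are in mm, angles in rad, forces in N, time in s.
With the tool pointing down it reaches from about 350 to 975 mm from the base axis. Payload 7.1 kg.
Tool frame: the origin (TCP) lies at the centre of the arm's flange, where the gripper is bolted on; the fingertips stand 182 mm ahead of it and the grasp point (between the pads) lies 163 mm ahead of it; z points along the fingers, y is the direction in which the jaws open and shut (so a half turn about z gives the same grasp; the last joint's range is limited). The gripper opens to 88 mm and grips with 3 to 60 N. Pads are 20 mm wide; open, the fingers measure 115 mm over their backs; the gripper's body (75 mm by 178 mm) begins 61 mm behind the grasp point.
Start: joints at [1.172, 0.423, 1.63, -0, 1.089, -0.019], TCP at [231.677, 580.458, 404.675] pointing down, gripper open.
Joint ranges: [-3, 3], [-0.9, 2.11], [0.09, 2.58], [-1.31, 4.45], [0.11, 2.69], [-2.54, 2.54]. Speed limits (rad/s): [2.39, 2.39, 3.01, 3.14, 3.14, 3.14].

### API

Orientations are given as a rotation vector (axis times angle).
In Python, from bench import env, cams, finder gives the robot as it stands. Calls block until the motion is done:
- env.move_pose(position, orientation): joint-space move of the TCP to a pose.
- env.move_linear(position, attitude=None, speed=150, max_force=None): straight line of the TCP; attitude=None keeps the orientation; speed is the mean speed in mm/s. With max_force (N) it stops when the force on the tool has changed by that much, and returns True; else False.
- env.set_joints(angles): joint-space move.
- env.let_go() and env.gripper_close(force=None): open the fingers fully, or close them until they stop; force is the grip in N (None keeps the last).
- env.wait(seconds).
- env.inverse_kinematics(position, orientation): joint angles nearest the present ones, or None.
- env.sense(): the state.
- cams.get_image(name): name is "scene" or "top" or "wrist"; returns a dict with "img" (384x512x3 uint8, red, green, blue), "K" (3x3 intrinsics, pixels), "xyz" and "orientation" of the camera in the world. Camera axes: x right, y up, looking along -z (the intrinsics and any distortion apply to the point x, -y, -z); pixel columns grow to the right and rows downward; lengths in mm; the calibration is good to about 2 mm. A picture is of the moment at which its call begins. There is no depth.
A pose or a line that the arm cannot do raises env.PlanningError and nothing moves.
- env.sign_off(): hands the job in, once; it reports no verdict.
Trained networks look in a picture, given as the dict that the camera call returned (one of the last four; its "shot" number tells which), for a name from the list of things; names that differ only in an ending like _2 or _b are one class to them, and where a whole thing is asked for, a point or a joint stands for the part that bears it (a point fixed in the world has none). Each returns a list of dicts, best first, with "score" (0 to 1); they miss things now and then, are a little off and sometimes report something else, mostly with a low value. They report only what shows in the picture. A call takes as long as a camera call. They do not tell look-alikes from the thing itself.
- finder.look_for(picture, thing): "location" ([x, y, z] in mm, in world coordinates, good to about 4 mm: the middle of the surface that is visible of it).
- finder.masks_of(picture, thing): "mask" (384x512 bool, what is visible of it).
The state is a dict: "t": time; "qpos": joint angles; "joint_vel": joint speeds; "joint_efforts": joint torques, N m; "tcp_pos": TCP position; "orientation": TCP orientation; "force": force on the tool from outside, world axes, zero at the start; "ft_torque": the same for the moment, N m; "opening": finger opening in mm.
Only numpy, scipy, OpenCV 4.12 (cv2) and the standard library are available. Lean on these libraries where they do the work, as an engineer would, in place of code of your own. Each camera call takes 0.05 s, during which the arm holds its last target.

### The job

Line up the three dowels for finishing: take the small wooden tray by its handle, hold its lip close over the angle-iron trough and tip it so that the dowels roll into the V. Set the empty tray back on the bench, standing flat, and slide the row of dowels along the fold until all three lie end to end, tight against the stop plate. Do not pick up or touch the dowels with the gripper outside the trough, do not drop them from a height, and leave the other things where they are.

Things in the scene. Friction and masses are not known exactly. Their poses are not given: they have to be found in the camera images.
- trough: V-trough: 270 mm of steel angle iron, fixed on two timber saddles (100 mm wide, at y -100 and +100 mm). Origin on the bench under its middle; y along the fold, x across, z up. Legs 60 mm wide, 4 mm thick, rising at 45 degrees; inner fold line 20 mm above the bench, leg tops 62 mm above the bench and 42 mm either side of the fold. Stop plate closes the -y end; +y end open.
- trough_corner (a point): point on the inner fold line at the inner face of the stop plate (plate 84 mm wide, 6 mm thick, top 62 mm above the bench). Axes as the trough: y runs along the fold away from the stop, to the open end at 270 mm; x across, z up. A dowel lying in the fold has its centre 20 mm and its top 34 mm above the fold.
- tray: loose dark wooden tip tray, 0.25 kg, 90 mm (x) by 160 mm (y). Origin at the centre of its underside, z up. Floor slopes 12 degrees down from the open lip (-x) to the back board (+x): dowels stay in while it is level and roll out over the lip when the lip is tipped down well past that (35 to 40 degrees). Ribs and sides 22 mm above the floor make three lanes 48 mm wide along x.
- tray_grip (a point): middle of the tray's handle, 78 mm above its underside, 39 mm from its middle towards +x; axes as the tray. The handle is the raised middle of the upright back board: 12 mm thick (x), 64 mm wide (y), top 105 mm above the underside. Take it across its thickness from above, fingertips at least 50 mm above the underside to clear the dowels (tops 37 mm).
- tray_lip (a point): middle of the tray's open lip: upper edge of the floor's front end, 22 mm above the underside, 45 mm from the middle towards -x; axes as the tray. The floor is 4 mm thick; a foot stands under it 23 to 33 mm behind the lip, nothing else below the floor's front.
- dowel1: plain wooden dowel, 28 mm diameter, 40 mm long, about 20 g; origin at its centre, its axis is its own y. Starts lying in one lane of the tray against the back board, axis along the tray's y (lane at tray y = -52 mm).
- dowel2: plain wooden dowel, 28 mm diameter, 40 mm long, about 20 g; origin at its centre, its axis is its own y. Starts lying in one lane of the tray against the back board, axis along the tray's y (lane at tray y = 0 mm).
- dowel3: plain wooden dowel, 28 mm diameter, 40 mm long, about 20 g; origin at its centre, its axis is its own y. Starts lying in one lane of the tray against the back board, axis along the tray's y (lane at tray y = 52 mm).
- tin: upright paint tin, 86 mm across, 105 mm high; bystander, origin at the centre of its underside
- tape: flat-lying roll of paper masking tape, 100 mm across, 24 mm high; bystander, origin at the centre of its underside
- sanding_block: cork sanding block 65 x 100 x 28 mm; bystander, origin at the centre of its underside
- brush: paint brush lying on the bench on the robot's left, handle towards its own -x; bystander
- jar: closed glass jar, 72 mm across, 85 mm high; bystander, origin at the centre of its underside
- cup: small steel bowl, 90 mm across, 50 mm high; bystander, origin at the centre of its underside
- offcut: 110 mm offcut of small 30 mm angle iron lying on the bench; bystander, origin on the bench at its middle
Mind the look-alikes: they are no part of the job. Leave any yellow look-alike of the tray alone. What is shaped like the dowel3 but pink is not meant.

How it is judged (in metres and radians):
On the way:
1. all three dowels lie in the fold of the trough (x of dowel1 in the frame of trough_corner between -0.01 and 0.01 m and z of dowel1 in the frame of trough_corner between 0.012 and 0.03 m and y of dowel1 in the frame of trough_corner between 0.005 and 0.265 m and angle between the y axis of each of dowel1, dowel2, dowel3 and the y axis of trough_corner, either way round below 0.2 rad and linear speed of each of dowel1, dowel2, dowel3 below 0.3 m/s and x of dowel2 in the frame of trough_corner between -0.01 and 0.01 m and z of dowel2 in the frame of trough_corner between 0.012 and 0.03 m and y of dowel2 in the frame of trough_corner between 0.005 and 0.265 m and x of dowel3 in the frame of trough_corner between -0.01 and 0.01 m and z of dowel3 in the frame of trough_corner between 0.012 and 0.03 m and y of dowel3 in the frame of trough_corner between 0.005 and 0.265 m), for 0.2 s.
At the end, for the whole second after the job is handed in: Three dowels at rest in the fold (within 5 mm sideways, centres 14 to 25 mm above it, axes within 0.12 rad), end to end against the stop plate: farthest centre at most 107 mm from it (7 mm of gaps in all). Tray at rest, flat on the bench (within 6 mm, tilt under 0.06 rad) (x of dowel1 in the frame of trough_corner between -0.005 and 0.005 m and z of dowel1 in the frame of trough_corner between 0.014 and 0.025 m and y of dowel1 in the frame of trough_corner between 0.012 and 0.107 m and angle between the y axis of each of dowel1, dowel2, dowel3 and the y axis of trough_corner, either way round below 0.12 rad and linear speed of each of dowel1, dowel2, dowel3, tray below 0.02 m/s and x of dowel2 in the frame of trough_corner between -0.005 and 0.005 m and z of dowel2 in the frame of trough_corner between 0.014 and 0.025 m and y of dowel2 in the frame of trough_corner between 0.012 and 0.107 m and x of dowel3 in the frame of trough_corner between -0.005 and 0.005 m and z of dowel3 in the frame of trough_corner between 0.014 and 0.025 m and y of dowel3 in the frame of trough_corner between 0.012 and 0.107 m and height (world z) of tray below 0.006 m and angle between tray's own z axis and vertical below 0.06 rad); the robot touches nothing.
It fails at once if the gripper touches a dowel that is not down in the trough ((contact force between the fingers and dowel1 above 0.5 N and (z of dowel1 in the frame of trough_corner above 0.045 m or z of dowel1 in the frame of trough_corner below 0 m or x of dowel1 in the frame of trough_corner above 0.045 m or x of dowel1 in the frame of trough_corner below -0.045 m or y of dowel1 in the frame of trough_corner above 0.275 m)) or (contact force between the fingers and dowel2 above 0.5 N and (z of dowel2 in the frame of trough_corner above 0.045 m or z of dowel2 in the frame of trough_corner below 0 m or x of dowel2 in the frame of trough_corner above 0.045 m or x of dowel2 in the frame of trough_corner below -0.045 m or y of dowel2 in the frame of trough_corner above 0.275 m)) or (contact force between the fingers and dowel3 above 0.5 N and (z of dowel3 in the frame of trough_corner above 0.045 m or z of dowel3 in the frame of trough_corner below 0 m or x of dowel3 in the frame of trough_corner above 0.045 m or x of dowel3 in the frame of trough_corner below -0.045 m or y of dowel3 in the frame of trough_corner above 0.275 m))).
It fails at once if a dowel falls from a height (faster than 1.6 m/s) (linear speed of any of dowel1, dowel2, dowel3 above 1.6 m/s).
It fails at once if another thing on the bench is moved by more than 40 mm (distance of any of tin, tape, sanding_block, brush, jar, cup, offcut from where it was at the start of the episode above 0.04 m).
It also fails if it takes over 72 s, if anything falls off the work surface, if the arm or the gripper's body presses on something with over 40 N, if the wrist force passes 120 N, or if a joint passes its speed limit or range.

## Working session

There is one attempt and no reset: what is moved stays moved. The work goes in short steps, each a Python script; the robot and the scene stay as the last script left them, time stands still between calls to the robot, and variables do not carry over. Pictures are saved under pics/ and viewed, and the job is handed in when it is done.

```bash
ls; mkdir -p pics; python3 - <<'E'
from bench import env,cams,finder
import cv2
for n in ["scene","top","wrist"]:
    p=cams.get_image(n); cv2.imwrite(f"pics/{n}0.png",p["img"][:,:,::-1]); print(n,p["K"].tolist(),p["xyz"],p["orientation"])
    for th in ["trough","tray","tray_grip","dowel1"]:
        print(th,[(d["score"],[round(float(v)) for v in d["location"]]) for d in finder.look_for(p,th)])
E
```

```text
pics
scene [[382.36385766478463, 0.0, 256.2601863928655], [0.0, 382.36385766478463, 190.70744662827437], [0.0, 0.0, 1.0]] [1112.20788641 -200.58363066 1043.63413492] [0.52768676 0.36684817 1.13357918]
trough [(0.65, [505, -77, 40])]
tray [(0.87, [572, 208, 26]), (0.77, [430, 400, 18]), (0.69, [323, -168, 26])]
tray_grip [(0.86, [433, 396, 21]), (0.78, [562, 206, 22]), (0.58, [326, -172, 29])]
dowel1 [(0.51, [598, 166, 32]), (0.41, [702, 248, 24])]
top [[438.42531650558664, 0.0, 255.912077580277], [0.0, 438.42531650558664, 191.07346925149443], [0.0, 0.0, 1.0]] [ 408.38589991   48.61077758 1429.47864054] [ 0.03979055 -0.05586618 -1.56283968]
trough [(0.67, [506, -76, 46])]
tray [(0.83, [551, 213, 20]), (0.77, [304, -170, 20]), (0.61, [431, 406, 20])]
tray_grip [(0.93, [301, -170, 20]), (0.82, [550, 210, 19]), (0.63, [719, -352, 104]), (0.58, [432, 400, 22])]
dowel1 [(0.57, [693, 257, 25]), (0.54, [587, 167, 35]), (0.46, [558, 266, 36])]
wrist [[323.4069324307668, 0.0, 256.966640631695], [0.0, 323.4069324307668, 193.68700310008475], [0.0, 0.0, 1.0]] [157.55282833 610.08558067 385.37867556] [-0.25883619 -0.17671018  1.18172396]
trough []
tray [(0.7, [438, 398, 18])]
tray_grip [(0.77, [436, 403, 21])]
dowel1 []
```

View pics/scene0.png

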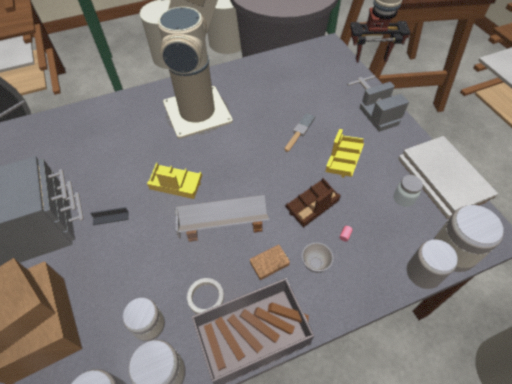

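View pics/top0.png

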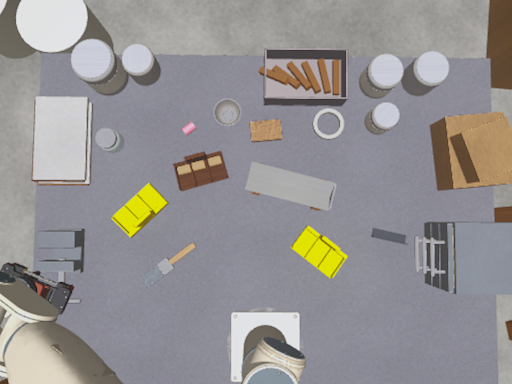

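View pics/wrist0.png

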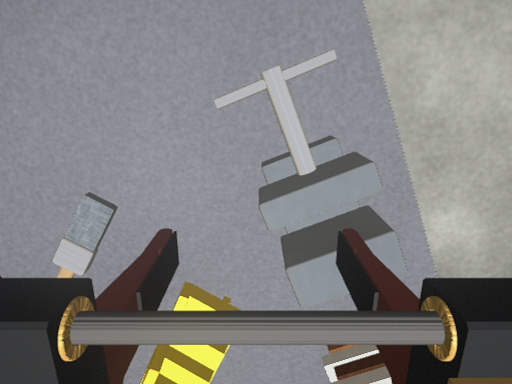

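The job tray is the dark brown one at top px (201,171), with its handle on the far side at (195,157) and three tan dowels inside. Possible mix-ups are the yellow trays at (140,210) and (319,252), the pink dowel at (189,128), and the small offcut at (389,236), which could pass for the trough at (290,186). Next I'll take close-ups of the brown tray and the trough.

```bash
cat > h.py <<'E'
from bench import env,cams,finder
import cv2,numpy as np
from scipy.spatial.transform import Rotation as R
def save(p,name,crop=None,s=1):
    im=p["img"][:,:,::-1]
    if crop: a,b,c,d=crop; im=im[b:d,a:c]
    cv2.imwrite("pics/"+name,cv2.resize(im,None,fx=s,fy=s,interpolation=cv2.INTER_CUBIC))
def proj(p,X):
    X=np.atleast_2d(X); q=R.from_rotvec(p["orientation"]).inv().apply(X-np.array(p["xyz"]))
    q=q*[1,-1,-1]; u=(p["K"]@q.T).T; return u[:,:2]/u[:,2:]
def ray(p,uv,z):
    uv=np.atleast_2d(uv); d=np.c_[uv,np.ones(len(uv))]@np.linalg.inv(p["K"]).T
    d=R.from_rotvec(p["orientation"]).apply(d*[1,-1,-1]); c=np.array(p["xyz"])
    return c+d*((z-c[2])/d[:,2:])
E
python3 - <<'E'
from h import *
p=cams.get_image("top"); save(p,"crop_top.png",(160,130,350,220),4)
p=cams.get_image("scene"); save(p,"crop_sc.png",(160,160,360,270),4)
s=env.sense(); w=cams.get_image("wrist")
Rt=R.from_rotvec(s["orientation"]);Rc=R.from_rotvec(w["orientation"])
print(Rt.as_matrix().round(3), (Rt.inv().apply(w["xyz"]-s["tcp_pos"])).round(1)); print((Rt.inv()*Rc).as_matrix().round(3))
E
```

```text
[[-0.929  0.371 -0.   ]
 [ 0.371  0.929 -0.   ]
 [-0.    -0.    -1.   ]] [79.8  0.1 19.2]
[[-0.     0.957  0.291]
 [ 1.     0.    -0.001]
 [-0.001  0.291 -0.957]]
```

View pics/crop_top.png

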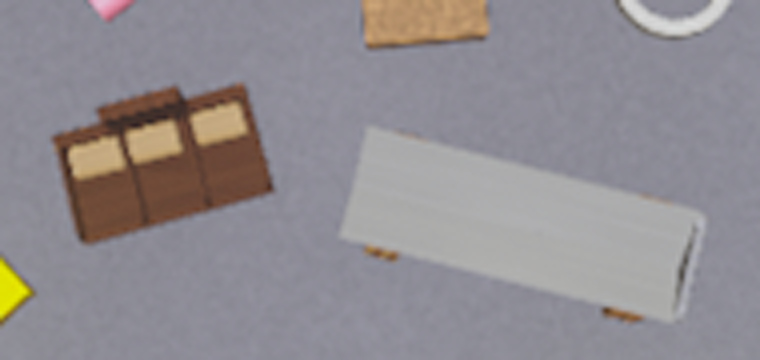

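View pics/crop_sc.png

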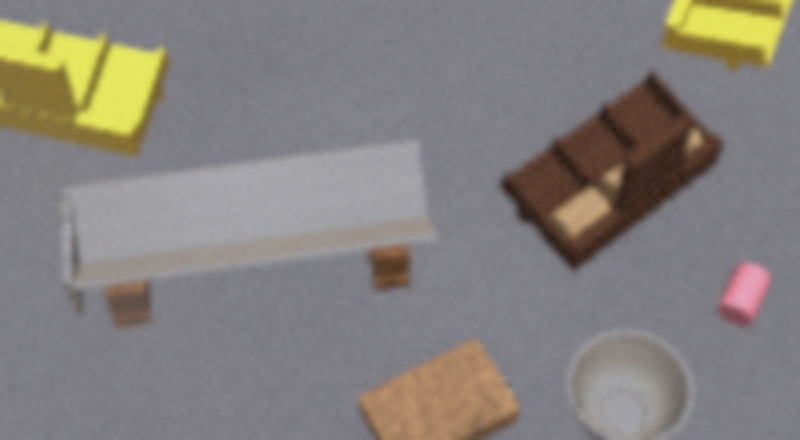

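The brown tray's handle is at crop-top px (140,103) and its lip faces the robot along (86,243)–(272,190). The trough's stop plate is at the right-hand (-y) end, near crop-top px (688,265).

```bash
cat >> h.py <<'E'
def ori(yaw,flip=False,tilt=0):
    # tool z down, tool y along direction yaw (tray +x); tilt: lip down about tray y
    c,s=np.cos(yaw),np.sin(yaw)
    k=-1 if flip else 1
    y=np.array([c,s,0])*k; z=np.array([0,0,-1.]); x=np.cross(y,z)
    Rm=R.from_matrix(np.c_[x,y,z])
    return R.from_rotvec(-tilt*np.array([-s,c,0]))*Rm
E
python3 - <<'E'
from h import *
yaw=np.deg2rad(16)
for f in (0,1):
  for pos,yw,t in [([590,225,241],yaw,0),([615,-76,280],np.deg2rad(-14),0),([540,-76,280],np.deg2rad(-14),0.66),([540,-60,216],np.deg2rad(-14+90),0)]:
    q=env.inverse_kinematics(pos,ori(yw,f,t).as_rotvec()); print(f,None if q is None else np.round(q,2))
# view tray
E
```

```text
0 [ 0.35  0.64  1.7  -0.    0.8   0.07]
0 [-0.14  0.57  1.72  0.    0.85  0.1 ]
0 None
0 [-0.13  0.59  1.91 -0.    0.64 -1.46]
1 None
1 None
1 None
1 [-0.13  0.59  1.91  0.    0.64  1.68]
```

```bash
python3 - <<'E'
from h import *
yw=np.deg2rad(-14); u=np.array([np.cos(yw),np.sin(yw),0])
c=np.array([506,-76,20.])
for sgn in (1,-1):
 for t in (0,.2,.3,.4,.5,.6,.66,.7):
  for lipz in (75,):
   # tray frame rel lip: grip (84,0,56)
   yy=yw if sgn==1 else yw+np.pi
   Rt=R.from_rotvec([0,0,yy])*R.from_rotvec([0,-t,0])
   lip=c.copy(); lip[2]=lipz; lip+=24*u*sgn
   grip=lip+Rt.apply([84,0,56])
   for f in (0,1):
    o=ori(yy,f,t); pos=grip-163*o.as_matrix()[:,2]
    q=env.inverse_kinematics(pos,o.as_rotvec()); print(sgn,t,f,pos.round(),None if q is None else np.round(q,2))
E
```

```text
1 0 0 [ 611. -102.  294.] [-0.18  0.55  1.71  0.    0.88  0.06]
1 0 1 [ 611. -102.  294.] None
1 0.2 0 [567. -91. 306.] [-0.18  0.45  1.87 -0.02  0.62  0.08]
1 0.2 1 [567. -91. 306.] None
1 0.3 0 [544. -86. 309.] [-0.17  0.41  1.94 -0.05  0.49  0.11]
1 0.3 1 [544. -86. 309.] None
1 0.4 0 [522. -80. 309.] [-0.17  0.38  2.02 -0.09  0.35  0.15]
1 0.4 1 [522. -80. 309.] None
1 0.5 0 [499. -74. 307.] [-0.16  0.35  2.1  -0.2   0.2   0.27]
1 0.5 1 [499. -74. 307.] None
1 0.6 0 [477. -69. 303.] None
1 0.6 1 [477. -69. 303.] None
1 0.66 0 [463. -65. 300.] None
1 0.66 1 [463. -65. 300.] None
1 0.7 0 [455. -63. 297.] None
1 0.7 1 [455. -63. 297.] [-0.15  0.33  2.25  3.59  0.15 -0.37]
-1 0 0 [401. -50. 294.] None
-1 0 1 [401. -50. 294.] [-0.15  0.3   2.18  0.    0.67  0.09]
-1 0.2 0 [445. -61. 306.] None
-1 0.2 1 [445. -61. 306.] [-0.17  0.36  2.03  0.02  0.95  0.07]
-1 0.3 0 [468. -66. 309.] None
-1 0.3 1 [468. -66. 309.] [-0.17  0.41  1.95  0.02  1.08  0.06]
-1 0.4 0 [490. -72. 309.] None
-1 0.4 1 [490. -72. 309.] [-0.18  0.46  1.88  0.03  1.21  0.05]
-1 0.5 0 [513. -78. 307.] None
-1 0.5 1 [513. -78. 307.] [-0.18  0.51  1.8   0.03  1.33  0.05]
-1 0.6 0 [535. -83. 303.] None
-1 0.6 1 [535. -83. 303.] [-0.18  0.57  1.73  0.03  1.45  0.05]
-1 0.66 0 [549. -87. 300.] None
-1 0.66 1 [549. -87. 300.] [-0.19  0.6   1.69  0.04  1.51  0.04]
-1 0.7 0 [557. -89. 297.] None
-1 0.7 1 [557. -89. 297.] [-0.19  0.62  1.66  0.04  1.56  0.04]
```

Tipping directly (lip towards the robot) is reachable up to about 0.5 rad. I'll localise the tray and trough from the wrist camera.

```bash
python3 - <<'E'
from h import *
env.move_pose([560,180,430],ori(np.deg2rad(16)).as_rotvec())
p=cams.get_image("wrist"); save(p,"w1.png")
print(p["xyz"].round(),p["orientation"].tolist(),env.sense()["t"])
for th in ["tray","tray_grip","tray_lip","dowel1","trough"]:
    print(th,[(d["score"],[round(float(v)) for v in d["location"]]) for d in finder.look_for(p,th)])
env.move_pose([500,-130,430],ori(np.deg2rad(-14)).as_rotvec())
p=cams.get_image("wrist"); save(p,"w2.png")
print(p["xyz"].round(),p["orientation"].tolist(),env.sense()["t"])
E
```

```text
[538. 258. 411.] [-0.29249664567682443, -0.04142781284173234, 0.27850951476319513] 2.825
tray [(0.86, [461, 326, 25]), (0.71, [552, 216, 21])]
tray_grip [(0.68, [553, 217, 23]), (0.56, [459, 324, 27])]
tray_lip [(0.83, [462, 330, 26]), (0.62, [552, 221, 22]), (0.26, [304, 260, 19])]
dowel1 [(0.87, [573, 221, 35]), (0.86, [557, 268, 40]), (0.82, [590, 169, 30])]
trough [(0.95, [520, -5, 37])]
[520. -52. 411.] [-0.29296368810379797, 0.03595552617000338, -0.24164007300066268] 4.325
```

View pics/w1.png

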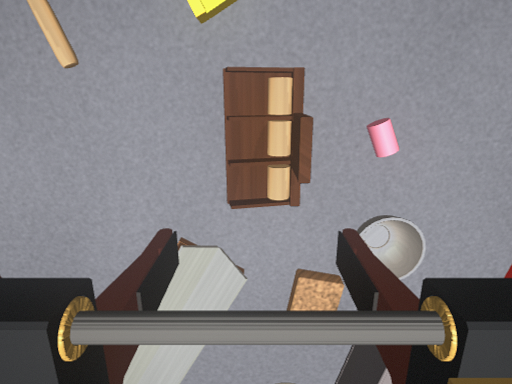

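View pics/w2.png

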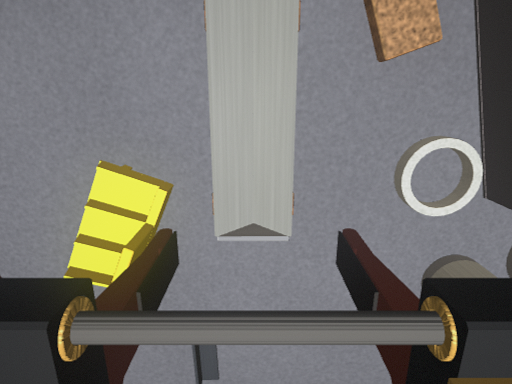

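```bash
python3 - <<'E'
import cv2
a=cv2.imread("pics/w1.png"); b=cv2.imread("pics/w2.png")
cv2.imwrite("pics/w1z.png",cv2.resize(a[60:215,205:335],None,fx=3.8,fy=3.8,interpolation=cv2.INTER_CUBIC))
cv2.imwrite("pics/w1y.png",cv2.resize(a[225:315,110:260],None,fx=5,fy=5,interpolation=cv2.INTER_CUBIC))
cv2.imwrite("pics/w2z.png",cv2.resize(b[185:250,195:310],None,fx=6,fy=6,interpolation=cv2.INTER_CUBIC))
E
```

```text
(no output)
```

View pics/w1z.png

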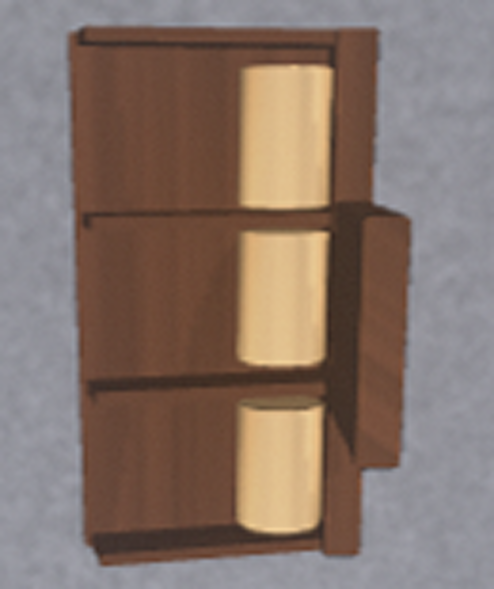

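View pics/w1y.png

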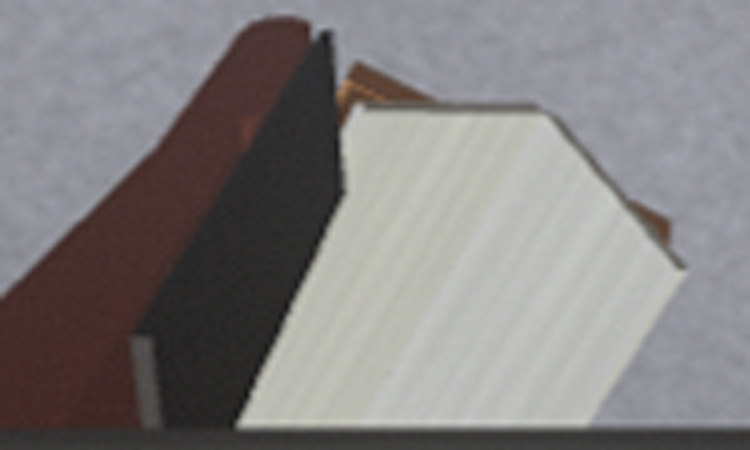

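View pics/w2z.png

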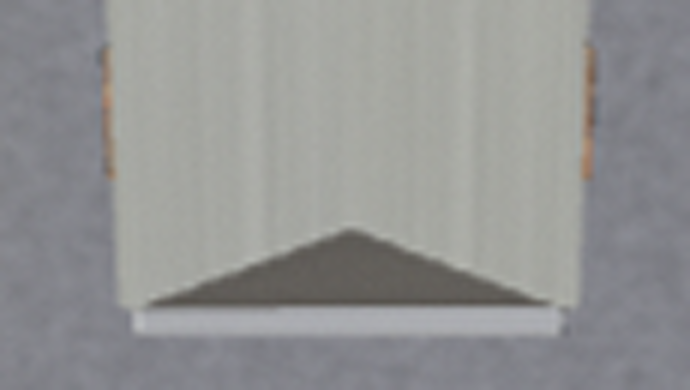

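```bash
cat > fit.py <<'E'
from h import *
from scipy.optimize import least_squares
def fit(obs,x0,fz=False):
    def res(v,full=False):
        o=[]
        for p,uv,m in obs:
            X=R.from_rotvec([0,0,v[2]]).apply(m)+[v[0],v[1],0]
            o.append(proj(p,X)[0]-uv)
        return np.array(o) if full else np.ravel(o)
    s=least_squares(res,x0,x_scale=[10,10,.1],loss="soft_l1"); return s.x,res(s.x,True)
E
python3 - <<'E'
from fit import *
K=np.array(cams.get_image("wrist")["K"])
c=R.from_rotvec
def mk(tcp,yaw):
    o=ori(yaw); 
    return o
def cam(xyz,orr): return dict(K=K,xyz=np.array(xyz),orientation=np.array(orr))
# exact camera positions recomputed from tool transform
T=np.array([79.8,.1,19.2])
o1=ori(np.deg2rad(16)); w1=cam(np.array([560,180,430])+o1.apply(T),[-0.29249664567682443,-0.04142781284173234,0.27850951476319513])
o2=ori(np.deg2rad(-14)); w2=cam(np.array([500,-130,430])+o2.apply(T),[-0.29296368810379797,0.03595552617000338,-0.24164007300066268])
print(w1["xyz"],w2["xyz"])
tr=[(w1,(300.3,116.8),(33,32,105)),(w1,(312.6,116.8),(45,32,105)),(w1,(310,182.9),(45,-32,105)),(w1,(298.7,181.5),(33,-32,105)),(w1,(230.8,208.2),(-45,-80,44)),(w1,(226.6,67.4),(-45,80,44))]
v,r=fit(tr,[552,213,.28]); print("tray",v,np.rad2deg(v[2]));print(r.round(1))
v,r=fit(tr[:4],[552,213,.28]); print("tray",v,np.rad2deg(v[2]));print(r.round(1))
# trough_corner frame, z+20
tg=[(w2,(253.5,223.3),(0,0,20)),(w2,(219.2,235.8),(-42,0,62)),(w2,(287.5,235.8),(42,0,62)),(w2,(217.2,240.5),(-42,-6,62)),(w2,(288.3,240.5),(42,-6,62)),
(w1,(218,246),(0,270,20)),(w1,(181,245.6),(-42,270,62)),(w1,(247.4,278.6),(42,270,62))]
v,r=fit(tg,[475,-205,-.24]); print("trough corner",v,np.rad2deg(v[2]));print(r.round(1))
E
```

```text
[538.10026518 256.73624707 410.8       ] [519.40239684 -52.59459323 410.8       ]
tray [5.59318505e+02 2.10321505e+02 2.89420512e-01] 16.582573863558128
[[ 0.3 -0.6]
 [ 1.1 -0.7]
 [ 0.9  0.4]
 [-0.1  1.9]
 [-4.4  1.1]
 [-5.7 -0.5]]
tray [5.58839480e+02 2.10086063e+02 2.91885617e-01] 16.72381395548525
[[-0.3 -0.6]
 [ 0.4 -0.7]
 [ 0.4  0.3]
 [-0.5  1.9]]
trough corner [ 4.76738985e+02 -2.04266136e+02 -2.42037501e-01] -13.867727292868436
[[-0.2 -0.9]
 [-2.1  0.1]
 [ 1.2  0. ]
 [ 0.1  0.1]
 [ 0.2 -0. ]
 [-0.1  0.6]
 [ 1.5  0.8]
 [-3.1 -1. ]]
```

```bash
cat >> h.py <<'E'
TC=np.array([476.74,-204.27,20.]); TY=-0.242
TRAY=np.array([558.9,210.1,0]); TRY=0.2915
Rtc=R.from_rotvec([0,0,TY])
def tip(lx,ly,lz,t,dy=0):
    "tcp pose with tray lip at trough_corner x,y and world z lz, tilt t"
    lip=TC+Rtc.apply([lx,ly,lz-20]); Rt=R.from_rotvec([0,0,TY+dy])*R.from_rotvec([0,-t,0])
    g=lip+Rt.apply([84,0,56]); o=ori(TY+dy,0,t)
    return g-163*o.as_matrix()[:,2], o.as_rotvec()
E
python3 - <<'E'
from h import *
for ly in (95,110,125,150):
  for lx,lz in ((24,76),(24,90),(10,90)):
    for dy in (-.1,0,.1):
      best=0;q=None
      for t in np.arange(.4,.75,.02):
        qq=env.inverse_kinematics(*tip(lx,ly,lz,t,dy))
        if qq is None: continue
        best=t;q=qq
      print(ly,lx,lz,dy,round(best,2),np.round(q,2))
E
```

```text
95 24 76 -0.1 0.68 [-0.2   0.33  2.23  3.9   0.12  2.49]
95 24 76 0 0.54 [-0.24  0.34  2.13  0.01  0.13 -0.01]
95 24 76 0.1 0.68 [-0.28  0.33  2.23  2.36  0.13 -2.48]
95 24 90 -0.1 0.7 [-0.2   0.3   2.24  3.95  0.12  2.44]
95 24 90 0 0.58 [-0.24  0.3   2.15  0.01  0.11 -0.01]
95 24 90 0.1 0.7 [-0.29  0.29  2.24  2.31  0.13 -2.43]
95 10 90 -0.1 0.7 [-0.2   0.28  2.26  3.89  0.13  2.5 ]
95 10 90 0 0.56 [-0.24  0.29  2.16  0.01  0.13 -0.01]
95 10 90 0.1 0.7 [-0.29  0.28  2.27  2.37  0.14 -2.49]
110 24 76 -0.1 0.7 [-0.16  0.33  2.24  3.91  0.17  2.52]
110 24 76 0 0.54 [-0.21  0.34  2.13 -0.12  0.14  0.15]
110 24 76 0.1 0.56 [-0.24  0.34  2.14  0.44  0.12 -0.52]
110 24 90 -0.1 0.72 [-0.16  0.3   2.25  3.95  0.17  2.48]
110 24 90 0 0.58 [-0.21  0.3   2.15 -0.17  0.11  0.2 ]
110 24 90 0.1 0.58 [-0.24  0.3   2.15  0.44  0.12 -0.52]
110 10 90 -0.1 0.72 [-0.16  0.28  2.28  3.91  0.18  2.52]
110 10 90 0 0.56 [-0.21  0.29  2.16 -0.14  0.13  0.17]
110 10 90 0.1 0.58 [-0.24  0.29  2.18  0.48  0.11 -0.56]
125 24 76 -0.1 0.7 [-0.12  0.33  2.24  4.03  0.18  2.43]
125 24 76 0 0.56 [-0.17  0.34  2.14 -
[... 222 characters left out ...]
.15  0.29  0.11 -0.33]
125 10 90 -0.1 0.74 [-0.11  0.29  2.29  3.93  0.22  2.54]
125 10 90 0 0.56 [-0.17  0.29  2.16 -0.28  0.14  0.34]
125 10 90 0.1 0.56 [-0.2   0.29  2.16  0.23  0.13 -0.27]
150 24 76 -0.1 0.74 [-0.05  0.34  2.25  4.    0.26  2.52]
150 24 76 0 0.68 [-0.1   0.33  2.22  3.94  0.12  2.46]
150 24 76 0.1 0.54 [-0.14  0.34  2.12 -0.    0.14  0.  ]
150 24 90 -0.1 0.74 [-0.05  0.31  2.25  4.13  0.23  2.39]
150 24 90 0 0.7 [-0.1   0.3   2.23  3.99  0.12  2.41]
150 24 90 0.1 0.58 [-0.14  0.31  2.14 -0.    0.11  0.  ]
150 10 90 -0.1 0.74 [-0.04  0.29  2.28  4.1   0.25  2.42]
150 10 90 0 0.7 [-0.09  0.28  2.26  3.94  0.13  2.46]
150 10 90 0.1 0.56 [-0.14  0.29  2.16 -0.02  0.13  0.02]
```

```bash
python3 - <<'E'
from h import *
g=TRAY+R.from_rotvec([0,0,TRY]).apply([39,0,78]); o=ori(TRY).as_rotvec()
env.move_pose(g+[0,0,163+75],o)
p=cams.get_image("wrist"); save(p,"w3.png")
print(env.move_linear(g+[0,0,163],speed=90,max_force=15), env.sense()["tcp_pos"])
env.gripper_close(force=50)
s=env.sense(); print(s["opening"],s["force"].round(1) if hasattr(s["force"],'round') else s["force"],s["t"])
p=cams.get_image("wrist"); save(p,"w4.png")
E
```

```text
False [596.53693582 221.44533198 241.40429788]
12.02083221804482 [-0.5 -0.1 -0. ] 7.9833
```

View pics/w4.png

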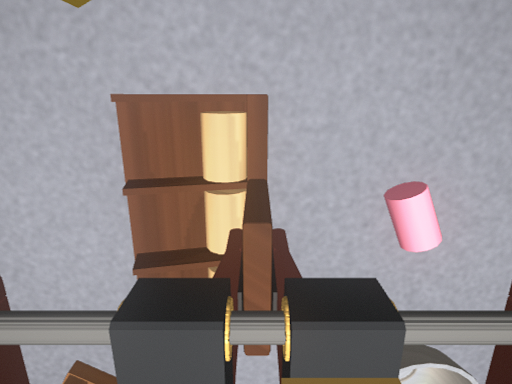

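The fingers hold the brown handle (px 257,230) at a 12 mm opening, and the dowels are undisturbed. I'll lift the tray and carry it level to the trough.

```bash
python3 - <<'E'
from h import *
s=env.sense(); 
env.move_linear(s["tcp_pos"]+np.array([0,0,80]),speed=80)
pos,o=tip(24,97,115,0.0)
env.move_linear(pos,o,speed=110)
print(env.sense()["force"],env.sense()["opening"],env.sense()["t"])
pos,o=tip(24,97,95,0.1)
env.move_linear(pos,o,speed=50)
p=cams.get_image("wrist"); save(p,"w5.png")
p=cams.get_image("scene"); save(p,"s5.png",(140,140,360,300),3.5)
print(env.sense()["t"])
E
```

```text
[ 0.33382611 -0.65945098 -2.59818553] 12.087508948825084 12.5833
13.35
```

View pics/w5.png

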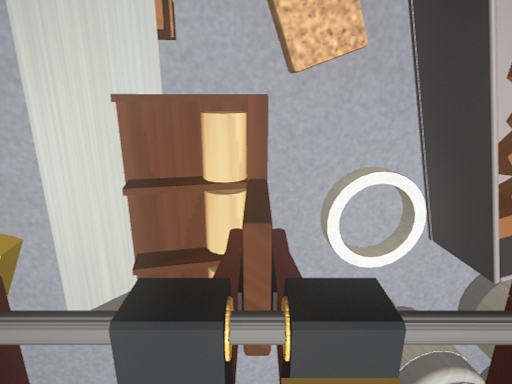

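View pics/s5.png

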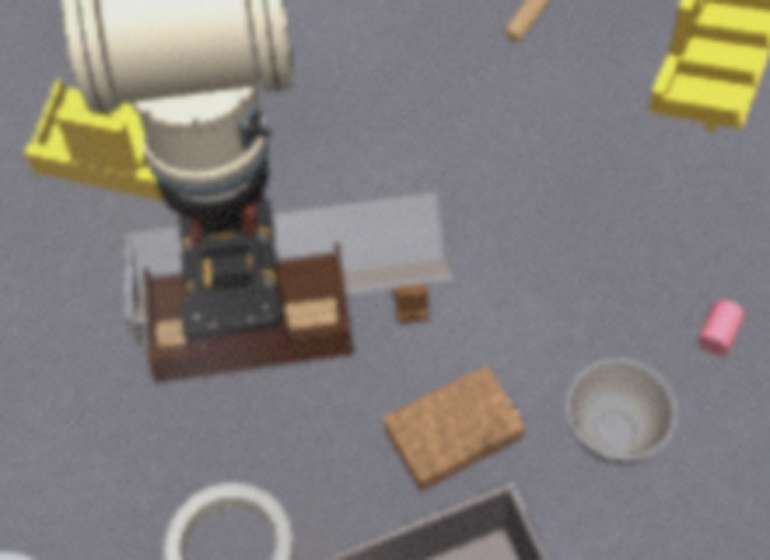

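```bash
python3 - <<'E'
from h import *
print(env.move_linear(*tip(27,97,76,0.13),speed=30,max_force=8),env.sense()["force"])
for i,t in enumerate((.2,.28,.36,.44,.5,.54)):
    r=env.move_linear(*tip(27,97,76,t),speed=40,max_force=15)
    s=env.sense(); print(t,r,s["t"],s["qpos"].round(2),s["force"].round(1)); 
    if r: break
env.wait(.3)
p=cams.get_image("wrist"); save(p,"w6.png")
p=cams.get_image("top"); save(p,"t6.png",(220,140,350,220),5)
E
```

```text
False [-0.03416455  0.37436286 -2.88081308]
0.2 False 14.65 [-0.24  0.46  1.86 -0.    0.63  0.  ] [-1.   1.  -3.2]
0.28 False 15.2667 [-0.24  0.42  1.92 -0.    0.52  0.  ] [-0.1  0.4 -4.1]
0.36 False 15.8833 [-0.24  0.39  1.98 -0.    0.41  0.  ] [ 0.3  0.3 -2.2]
0.44 False 16.5 [-0.24  0.37  2.04 -0.    0.29  0.01] [ 0.1  0.9 -2.6]
0.5 False 17.0 [-0.24  0.35  2.09 -0.01  0.2   0.01] [-0.   0.2 -2.8]
0.54 False 17.3833 [-0.24  0.34  2.12 -0.01  0.14  0.01] [ 0.3  0.1 -2.9]
```

View pics/w6.png

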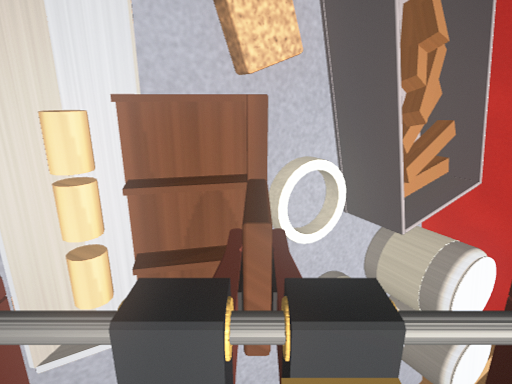

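View pics/t6.png

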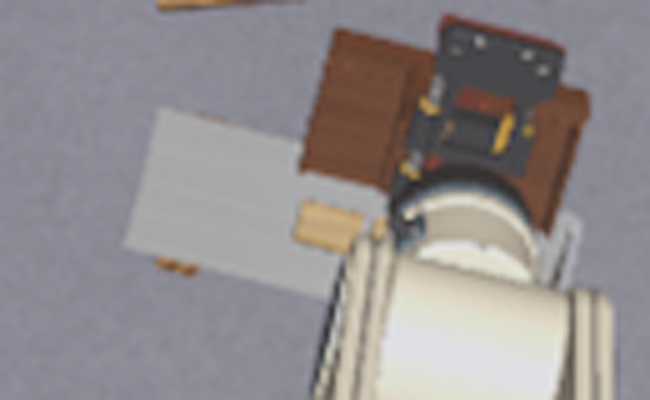

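All three dowels lie in a row in the fold (px (67,142), (78,210), (90,277)), and the tray is empty. I'll put the tray back where it came from.

```bash
python3 - <<'E'
from h import *
env.move_linear(*tip(30,97,140,.5),speed=80)
env.move_linear(*tip(40,97,140,.0),speed=110)
g=np.array([596.54,221.45,241.4]); o=ori(TRY).as_rotvec()
env.move_linear(g+[0,0,60],o,speed=130)
env.move_linear(g+[0,0,8],speed=70)
r=env.move_linear(g+[0,0,-1],speed=20,max_force=4); print(r,env.sense()["tcp_pos"],env.sense()["force"])
env.let_go(); env.wait(.3); s=env.sense(); print(s["opening"],s["t"])
env.move_linear(s["tcp_pos"]+np.array([0,0,110]),speed=120)
env.move_pose(TC+Rtc.apply([0,230,0])+[0,0,330],ori(TY+np.pi/2).as_rotvec())
p=cams.get_image("wrist"); save(p,"w7.png")
p=cams.get_image("top"); save(p,"t7.png",(150,120,350,230),4)
s=env.sense();print(s["t"],s["qpos"].round(2))
E
```

```text
True [596.62440086 221.43753879 240.95113575] [0.9790912  0.76047662 4.73283575]
87.31986755629991 25.9
28.3 [ 0.01  0.36  1.88  0.    0.9  -1.31]
```

View pics/w7.png

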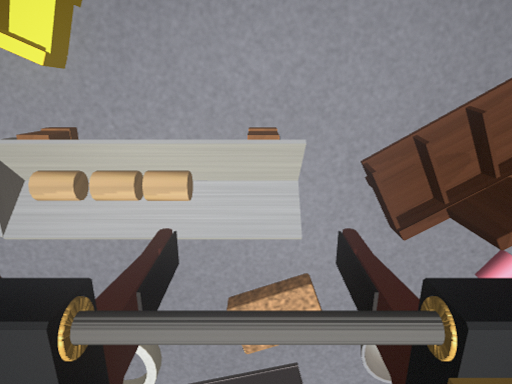

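View pics/t7.png

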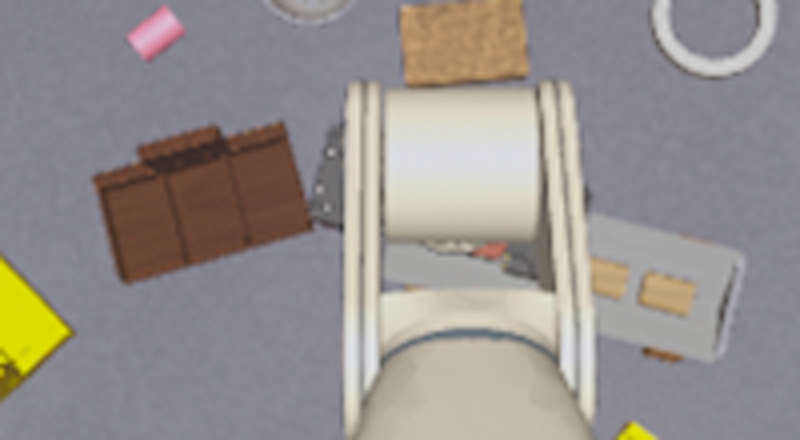

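The tray is empty and flat on the bench. The dowels lie in the fold with gaps, and the far end of the outermost is at px (192,186). Next I'll push the row with closed fingers.

```bash
python3 - <<'E'
from h import *
p=cams.get_image("wrist")
for uv in ((192,186),(30,185)):
    print(Rtc.inv().apply(ray(p,uv,42)[0]-TC).round(1))
env.gripper_close(force=30)
o=ori(TY+np.pi/2).as_rotvec()
at=lambda y,z: TC+Rtc.apply([0,y,0])*1+np.array([0,0,z-20])
a=at(222,38+182)
env.move_linear(at(222,290),o,speed=120)
r=env.move_linear(a,speed=60,max_force=6); s=env.sense(); print(r,s["tcp_pos"],s["opening"],s["force"],s["t"])
p=cams.get_image("wrist"); save(p,"w8.png")
E
```

```text
[  0.7 170.7  22. ]
[-0.3 21.1 22. ]
False [530.11108299  11.25678843 220.35368868] 0.1884599524207106 [-0.44088131  0.27234395 -0.5652948 ] 31.6667
```

View pics/w8.png

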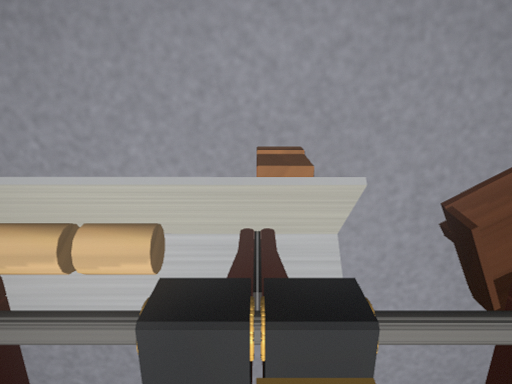

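```bash
python3 - <<'E'
from h import *
at=lambda y,z: TC+Rtc.apply([0,y,0])*1+np.array([0,0,z-20])
r=env.move_linear(at(125,220),speed=30,max_force=5); s=env.sense(); print(r,Rtc.inv().apply(s["tcp_pos"]-TC).round(1),s["force"],s["t"])
env.wait(.3); s=env.sense(); print(Rtc.inv().apply(s["tcp_pos"]-TC).round(1),s["force"].round(1))
p=cams.get_image("wrist"); save(p,"w9.png")
E
```

```text
True [ -0.  129.6 199.9] [0.420737   3.28155768 1.33096772] 34.45
[-1.000e-01  1.297e+02  1.997e+02] [0.8 3.3 2.2]
```

View pics/w9.png

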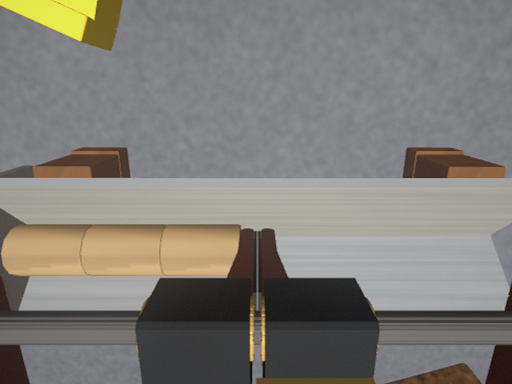

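```bash
python3 - <<'E'
from h import *
at=lambda y,z: TC+Rtc.apply([0,y,0])*1+np.array([0,0,z-20])
env.move_linear(at(160,220),speed=50)
env.move_linear(at(160,420),speed=150)
p=cams.get_image("wrist"); save(p,"w10.png",(0,80,360,280),2.2)
for th in ["dowel1"]:
    print([(round(d["score"],2),Rtc.inv().apply(np.array(d["location"])-TC).round(1)) for d in finder.look_for(p,th)])
m=proj(p,TC+Rtc.apply([[0,0,34],[0,120,34],[0,0,0]]));print(m.round())
p=cams.get_image("top"); save(p,"t10.png",(150,120,350,230),4)
print(env.sense()["t"])
E
```

```text
[(0.85, array([ -2.8, 100.6,  38.1])), (0.77, array([-4.8, 60.4, 29.5])), (0.76, array([-3.3, 18. , 29.4])), (0.75, array([106.2, 482.7,  -0.6]))]
[[111. 173.]
 [220. 173.]
 [123. 166.]]
37.1917
```

View pics/w10.png

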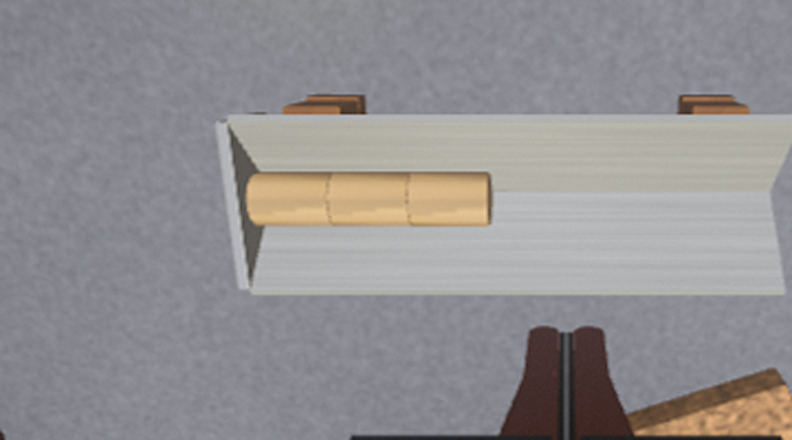

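View pics/t10.png

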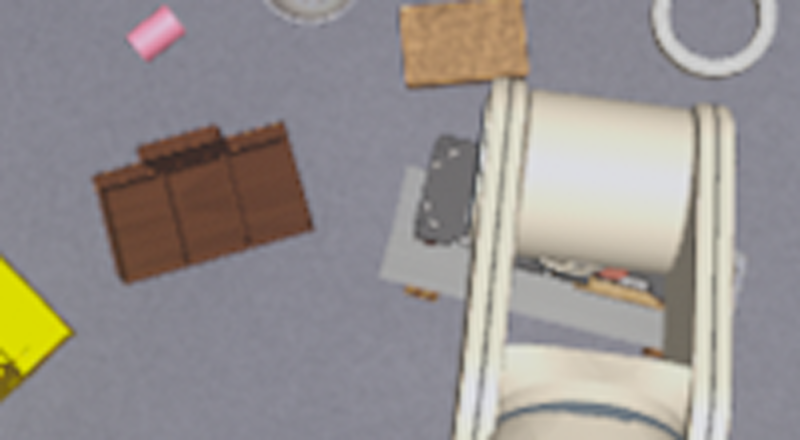

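The three dowels lie end to end from px (248,198) to (490,198) in the crop, against the stop plate. The tray stands flat and the gripper is clear of everything, so I'll hand in.

```bash
python3 - <<'E'
from h import *
env.wait(.3); print(env.sign_off(), env.sense()["t"])
E
```

```text
the job is handed in; nothing more can be done
the job is handed in; nothing more can be done
```

I handed the job in at about 38 s, with all three dowels end to end against the stop plate and the empty tray back in its starting place. The sign-off gives no verdict.

- **What I did:** I took the brown tray by its handle, held its lip about 14 mm above the leg tops of the trough and tipped it slowly. All three dowels rolled into the fold. I then set the tray down level and pushed the row along the fold with closed fingers until the force rose by 5 N.
- **Tilt:** The arm could only reach about 31° in that pose, less than the 35–40° suggested. The dowels rolled out fully anyway.
- **Dowels:** The network put their centres at about 18, 60 and 101 mm from the stop, against a limit of 107 mm. The picture shows no visible gaps.
- **Disagreement:** The network also read the dowels 3–5 mm off the fold sideways, right at the 5 mm limit. I put that down to its roughly 4 mm error, because the picture shows them seated in the V. By pixel, the row's far end sat about 3 mm farther out than my fitted trough position predicted. That is within calibration error and the 7 mm gap allowance.
- **Bench:** The tray looks flat, and nothing I could see in the last pictures had moved. I did not re-measure the bystanders, and some of them were outside those crops. The gripper was clear of everything.

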